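Warming plate up four clicks

ROBOT

A 6-joint arm with a two-finger parallel gripper is mounted at the origin on a cart in front of the work surface, level with it; the furniture and walls round the work are solid. World frame = base frame: x ahead of the robot, y to its left, z up, the work surface at z = 0. Lengths are in m, angles in rad, forces in N, time in s.
With the tool pointing down it reaches from about 0.35 to 0.775 m from the base axis. Payload 5.5 kg.
Tool frame: the origin (TCP) lies where the fingers leave the gripper's body, on its centre line; the fingertips stand env.tip_reach ahead of it and the grasp point (between the pads) lies 54 mm ahead of it (env.tip_reach is the distance from the TCP to the fingertips, in m); z points along the fingers, y is the line along which they close (so a half turn about z gives the same grasp; the last joint's range is limited). The gripper opens to 85 mm and grips with 20 to 120 N. Pads are 22 mm wide; open, the fingers measure 114 mm over their backs; the gripper's body (76 mm by 85 mm) begins 54 mm behind the grasp point. The pads swing forward as they close: fully open they stand 13 mm farther back than shut.
Start: joints at [-1.399, 0.313, 0.046, 1.304, 0, 1.431], TCP at [0.176, -0.547, 0.304] pointing down, gripper open.
Joint ranges: [-2.76, 2.76], [-0.86, 1.69], [-1.03, 1.26], [-2.2, 2.34], [-1.47, 1.5], [-3.14, 3.14]. Speed limits (rad/s): [2.57, 2.57, 3.14, 3.14, 3.14, 3.14].

INTERFACE

Orientations are given as a unit quaternion [w, x, y, z].
In Python, from workcell import status, optics, hand_in, env gives the robot as it stands.
- The arm moves only by the shell command python3 -m handwheel 'ROWS' [FORCE]. ROWS is a JSON object whose one key "deltas" holds a list of rows, each a list of 5 numbers: the opening, from -1 (shut) to 1 (fully open), then the shift along the tool's x, y, z in units of 40 mm (1.0 is 40 mm), then the turn about the tool's z in units of 10 degrees (1.0 is 10 degrees). In form: {"deltas": [[jaw, x, y, z, roll], ...]}. A call has 1 to 20 rows; each row shifts and turns the commanded pose from where the row before left it, along the tool's axes as they then stand; what a row does not reach is not made up. A row lasts 1/8 s, in which the tool goes at most 62.5 mm and 10.7 degrees, less where a joint would pass 70% of its speed; a pose out of reach is approached as far as the arm can. A call is refused whole if a number of a shift passes 1 or a number of a turn 1, either way. A call with a gripper value outside its range is refused whole. The fingers move at their own pace and stop on an object; FORCE is the grip in N (left out, the last holds). Time passes only in rows, so rows that do not move let the fingers close. It gives the time, the measured TCP pose, the force, the opening and the grip force at its end, in the units of the state.
- status.get_state(): the state, without advancing time (a new reading comes with each control period).
- optics.read_camera(name): name is "scene" or "top"; returns a dict with "frame" (400x640x3 uint8, red, green, blue), "depth" (400x640 float32, m along the optical axis (not along the pixel's ray), 0 where there is no reading), "vfov" (degrees; the focal length in pixels is half the picture's height over the tangent of half this angle, whatever the lens; pixels are square), "cx", "cy" (the principal point, pixels), "k1" (the pictures are not rectified: a ray, as slopes to the right and down, at radius r is drawn at 1 + k1 r^2 times it, then the intrinsics apply), "origin" and "attitude" of the camera in the world. Camera axes: x right, y down, z forward; pixel columns grow to the right and rows downward; lengths in m; the calibration is good to about 2 mm. A picture is of the moment at which its call begins.
- hand_in(): hands the job in; it is judged then, once.
The state is a dict: "clock": time; "joint_pos": joint angles; "qvel": joint speeds; "tau": joint torques, N m; "tcp_pos": TCP position; "orientation": TCP orientation; "wrist_force": force on the tool from outside, world axes, zero at the start; "ft_torque": the same for the moment, N m; "finger_gap": finger opening in m; "grip_force": force on a finger pad.
Only numpy, scipy, OpenCV 4.12 (cv2) and the standard library are available. Lean on these libraries where they do the work, as an engineer would, in place of code of your own. Each camera call takes 0.05 s, during which the arm holds its last target. There are 200 camera calls.

TASK

The agar dishes on the warming plate have to be kept warmer: with a fingertip, push the wing grip of the black click-stop dial round clockwise, exactly four clicks on from the setting where it now stands. Then store that setting and start the heating by pressing the round green key all the way down, and let it come up again. Only touch and push, gently: do not pinch or grip the dial, do not press the key at any other setting, and leave the two dishes and the small teal-lidded box on the worktop where they are.

Things in the scene. Friction and masses are not known exactly. Their poses are not given: they have to be found in the camera images.
- warmer: White warming plate, 270 mm deep (its x) by 220 mm wide (its y), fixed to the worktop. Origin: centre of its underside; its x points away from the robot at yaw 0, y left, z up. In front a level dark control deck, 50 mm above the worktop (x -129 to -37 mm), dial on its left, key on its right; behind it the aluminium hot plate, top 58 mm above the worktop (x -31 to +125 mm).
- dial (a joint): Click-stop dial, rad: 0 at its lowest setting, growing clockwise seen from above, stops at 0 and 4.71. Ten settings at whole multiples of 0.5236 (one click); a sprung detent pulls it into the nearest. Starts in setting 1, 2 or 3. A click takes up to 0.1 N m; past half a step the dial jumps on by itself. At 0 the pointer lies 135 degrees anticlockwise of the warmer's +x, at 2.356 along it.
- dial_axis (a point): Point on the dial's vertical axis at the top of its grip, 79 mm above the worktop; x -85, y +50 mm in the warmer's frame. The dial has a black skirt of 68 mm diameter, 50 to 58 mm above the worktop, and on it a wing grip: an upright bar 64 mm long, 14 mm thick, centred on the axis, 57 to 79 mm above the worktop. Ten white ticks on the deck round it.
- dial_pointer (a point): Middle of the end face of the wing grip on its pointer side (the end with the white line), 32 mm from the dial's axis, 68 mm above the worktop. It turns with the dial.
- key (a joint): Travel of the green spring key: 0 up, 0.005 m fully down. About 1.5 N to start, 5 N fully down; comes up again by itself.
- key_top (a point): Centre of the top of the round green key, 26 mm diameter, 59 mm above the worktop when up; it moves straight down. At x -102, y -62 mm in the warmer's frame. Nothing else near it stands more than 2 mm above the deck within 50 mm.
- dish_beige: Loose closed petri dish with beige agar, 91 mm diameter, 15 mm high, standing on the hot plate. Origin: centre of its underside. To be left alone.
- dish_pink: The same with pink agar, standing beside it on the hot plate. To be left alone.
- coverslip_box: Loose small white box with a teal lid, 32 x 54 x 15 mm, lying on the worktop to the left of the warming plate, in front of the stereo microscope. Origin: centre of its underside. To be left alone.

How it is judged:
On the way, in this order (a step that is already met when the one before it is completed fails the run):
1. the dial rests four clicks clockwise of where it started (within 0.3 of a click) (distance of dial_pointer from where it was at the start of the episode between 0.0525 and 0.058 m and value of joint dial below 3.9 rad and velocity of joint dial between -0.1 and 0.1 rad/s), for 0.2 s.
2. with the dial there, the green key is pressed down (at least 4 of its 5 mm) (distance of dial_pointer from where it was at the start of the episode between 0.0525 and 0.058 m and value of joint dial below 3.9 rad and value of joint key above 0.004 m), for 0.1 s.
At the end, for the whole second after the job is handed in: The dial rests exactly four clicks clockwise of its first setting (within 0.3 of a click), the green key has been pressed there (4 mm or more) and is up again (within 1 mm), the two dishes and the teal-lidded box are within 10 mm of where they stood (distance of dial_pointer from where it was at the start of the episode between 0.0525 and 0.058 m and value of joint dial below 3.9 rad and velocity of joint dial between -0.05 and 0.05 rad/s and value of joint key below 0.001 m and distance of each of dish_beige, dish_pink, coverslip_box from where it was at the start of the episode below 0.01 m); the robot touches nothing.
It fails at once if the green key is pressed (beyond 3 mm) while the dial stands at any other setting (value of joint key above 0.003 m and (distance of dial_pointer from where it was at the start of the episode below 0.0515 m or distance of dial_pointer from where it was at the start of the episode above 0.0588 m)).
It fails at once if the fingers press on the warming plate, dial or key with more than 25 N, as a gripped dial would be (contact force between the fingers and warmer above 25 N).
It fails at once if a dish or the teal-lidded box is lifted or shoved by more than 10 mm (distance of any of dish_beige, dish_pink, coverslip_box from where it was at the start of the episode above 0.01 m).
It also fails if it takes over 48 s, if anything falls off the work surface, if the arm or the gripper's body presses on something with over 40 N, if the wrist force passes 120 N, or if a joint passes its speed limit or range.

## Working session

There is one attempt and no reset: what is moved stays moved. The work goes in short steps, Python scripts to look and compute and a shell command to move; the robot and the scene stay as the last step left them, time stands still between calls to the robot, and variables do not carry over. Pictures are saved under pics/ and viewed, at most 10 in all, crops included, and the job is handed in when it is done.

```bash
ls; mkdir -p pics; cat > h.py <<'E'
import numpy as np, cv2
from workcell import status, optics, hand_in, env
from scipy.spatial.transform import Rotation as R
def rot(a):
    a=np.array(a,float)
    return a if a.shape==(3,3) else R.from_quat(a[[1,2,3,0]]).as_matrix()
def K(c):
    h=c["frame"].shape[0]; f=h/2/np.tan(np.radians(c["vfov"])/2)
    return np.array([[f,0,c["cx"]],[0,f,c["cy"]],[0,0,1]])
def ray(c,u,v):
    # invert d = s*(1+k1 s^2)
    k=K(c); d=np.array([(u-k[0,2])/k[0,0],(v-k[1,2])/k[1,1]]); s=d.copy()
    for _ in range(30): s=d/(1+c["k1"]*(s@s))
    return rot(c["attitude"])@np.array([s[0],s[1],1])
def onz(c,u,v,z):
    r=ray(c,u,v); o=np.array(c["origin"]); return o+r*(z-o[2])/r[2]
def proj(c,p):
    q=rot(c["attitude"]).T@(np.array(p)-c["origin"]); s=q[:2]/q[2]; s=s*(1+c["k1"]*(s@s)); k=K(c)
    return s*k[0,0]+k[:2,2]
def save(c,n,box=None,sc=1):
    im=c["frame"][...,::-1]
    if box: im=im[box[1]:box[3],box[0]:box[2]]
    cv2.imwrite(n,cv2.resize(im,None,fx=sc,fy=sc,interpolation=cv2.INTER_CUBIC))
E
python3 - <<'E'
from h import *
import pickle
s=status.get_state(); print(s, env.tip_reach)
for n in("top","scene"):
    c=optics.read_camera(n); print(n,c["origin"],c["attitude"],c["vfov"],c["k1"],c["cx"],c["cy"]); save(c,f"pics/{n}0.png"); pickle.dump(c,open(n+"0.pkl","wb"))
E
```

```text
pics
{'clock': 0.0, 'joint_pos': array([-1.39859902e+00,  3.14012974e-01,  4.49650209e-02,  1.30362729e+00,
       -2.52385581e-05,  1.43119159e+00]), 'qvel': array([-0.00219261, -0.00119572, -0.00025524,  0.00074399,  0.0017972 ,
       -0.00033795]), 'tau': array([ 7.92807987e-04, -4.80628145e+01,  2.98533118e+01,  1.92898972e-02,
       -5.17906426e-05,  3.46697220e-06]), 'tcp_pos': array([ 0.1763095 , -0.54688687,  0.30299591]), 'orientation': array([-9.39127288e-04,  9.87871592e-01,  1.55270203e-01, -2.79265918e-05]), 'wrist_force': array([-0.33793908, -0.57595824, -0.31209676]), 'ft_torque': array([ 0.04449756, -0.03898507, -0.0098565 ]), 'grip_force': 0.0, 'finger_gap': 0.08546521585403584} 0.0726
top [ 0.37297249 -0.18412204  1.24250918] [ 0.05950198 -0.70195437  0.70810923 -0.04796763] 45.85985916452981 -0.033967665096397766 313.75782825548424 195.14031786930144
scene [-0.43392506  0.38390913  0.6636848 ] [ 0.25780176 -0.43699413  0.73495364 -0.44990836] 44.0340944333032 0.04824287961049979 321.85868994230316 208.97512375233063
```

View pics/top0.png

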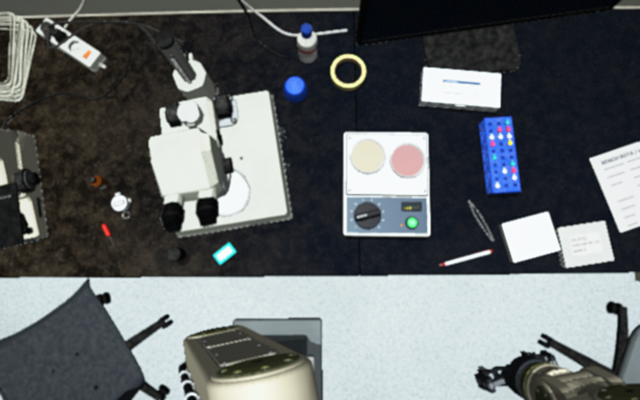

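View pics/scene0.png

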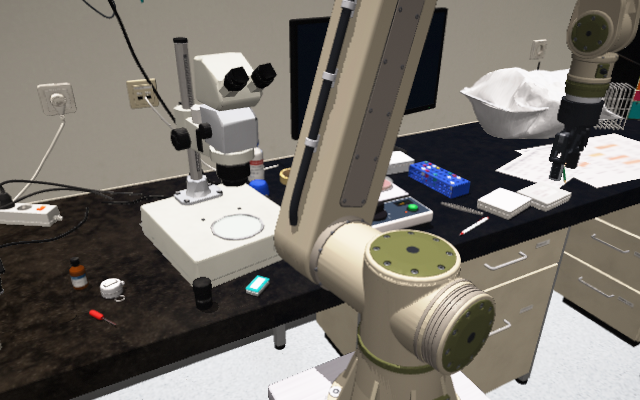

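The top view shows the warmer at about px (344–430, 131–237), with the dial near (368,214) and the key near (411,223). In the scene view the arm hides the warmer. I'll enlarge the top view.

```bash
python3 - <<'E'
from h import *
import pickle
c=pickle.load(open("top0.pkl","rb"))
save(c,"pics/crop0.png",(338,125,438,243),5)
save(c,"pics/dial0.png",(340,190,396,242),10)
E
```

```text
(no output)
```

View pics/crop0.png

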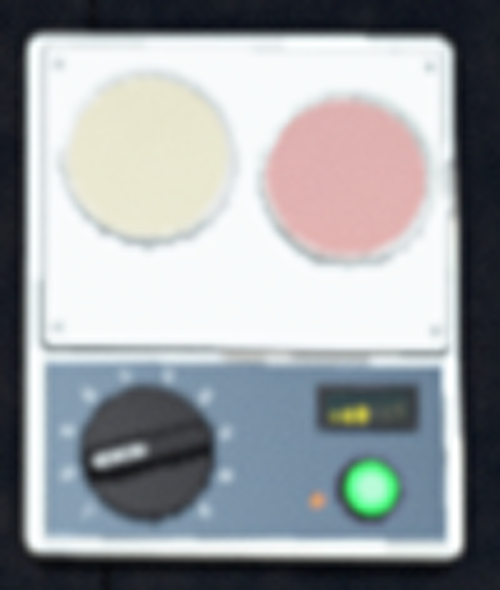

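View pics/dial0.png

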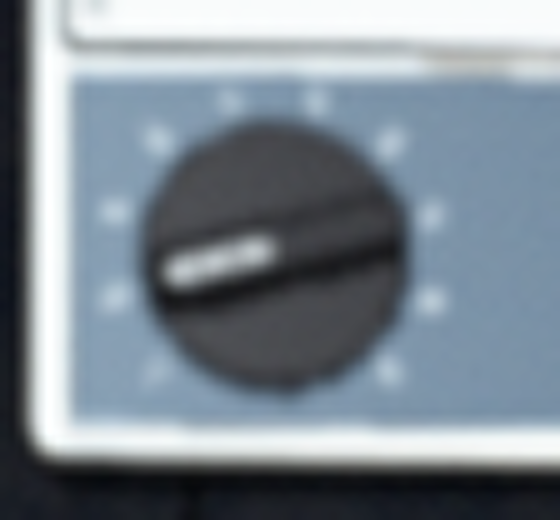

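Dial crop: skirt centre is about crop (275,257). The white line points left and slightly down, to the second tick at (115,297). That is setting 1, so the target is setting 5, with the pointer 15° clockwise of +x. The key centre is at crop0 (371,489).

```bash
python3 - <<'E'
from h import *
import pickle
c=pickle.load(open("top0.pkl","rb"))
def px(x,y,b,s): return ((x+.5)/s-.5+b[0],(y+.5)/s-.5+b[1])
D=onz(c,*px(275,257,(340,190),10),.058); Kk=onz(c,*px(371,489,(338,125),5),.059)
ticks=[(155,370),(115,297),(112,210),(158,138),(231,102),(316,100),(391,140),(432,215),(432,300),(390,372)]
T=np.array([onz(c,*px(*t,(340,190),10),.0505)[:2] for t in ticks])
A=np.c_[2*T,np.ones(10)]; s=np.linalg.lstsq(A,(T**2).sum(1),rcond=None)[0]
print("skirt",D,"tickfit",s[:2],"key",Kk)
v=(Kk-D)[:2]; print("dist",np.hypot(*v),np.hypot(17,112),"yaw",np.degrees(np.arctan2(v[1],v[0])-np.arctan2(-112,-17)))
d=T-s[:2]; print("tickyaw",[round((np.degrees(np.arctan2(y,x))-(135-30*i)+180)%360-180,1) for i,(x,y) in enumerate(d)])
# top corners of hotplate screws / body for yaw
for a,b in(((59,64),(57,327)),((430,67),(435,330)),((59,64),(430,67)),((57,327),(435,330))):
    p,q=[onz(c,*px(*t,(338,125),5),.058)[:2] for t in(a,b)]; w=q-p; print(p,np.degrees(np.arctan2(w[1],w[0])),np.hypot(*w))
# depth check
for t in((275,257),(345,60)):
    u,vv=px(*t,(340,190),10); z=c["depth"][int(round(vv)),int(round(u))]; k=ray(c,u,vv)
    print("depthpt",c["origin"]+k*z)
E
```

```text
skirt [ 0.50216798 -0.29908593  0.058     ] tickfit [ 0.50323634 -0.2993218 ] key [ 0.4829564  -0.41062312  0.059     ]
dist 0.11317962588953813 113.28283188550682 yaw -1.1421415469880007
tickyaw [np.float64(-1.8), np.float64(-1.0), np.float64(-1.7), np.float64(-1.9), np.float64(-1.2), np.float64(-1.6), np.float64(-1.3), np.float64(-1.0), np.float64(-1.2), np.float64(-0.9)]
[ 0.70456825 -0.25857559] 178.47870302058845 0.13764473514662856
[ 0.70089355 -0.44979551] 178.55866942406013 0.1374400994491916
[ 0.70456825 -0.25857559] -91.10092345130779 0.191255225574322
[ 0.56697203 -0.25492132] -91.04006388625676 0.19144865270264189
depthpt [ 0.49991237 -0.2970788   0.07868017]
depthpt [ 0.55336283 -0.31894793  0.04964101]
```

Setting 1 is confirmed: dial axis at about (0.503, -0.299), warmer yaw -1.3°, key at about (0.483, -0.411). I'll push with the shut fingers' -x face, rolling the tool along with the wing.

```bash
python3 -m handwheel '{"deltas":[[-1,0.9,-0.4,0,0],[-1,0.9,-0.4,0,0],[-1,0.9,-0.4,0,0],[-1,0.9,-0.4,0,0],[-1,0.9,-0.4,0,0],[-1,0.9,-0.4,0,0],[-1,0.9,-0.4,0,0],[-1,0.9,-0.4,0,0],[-1,0.9,-0.4,0,0],[-1,0.9,-0.4,0,0]]}' 20
python3 -m handwheel '{"deltas":[[-1,0,0,0,-1],[-1,0,0,0,-1],[-1,0,0,0,-1],[-1,0,0,0,-1],[-1,0,0,0,-1],[-1,0,0,0,-1],[-1,0,0,0,-1],[-1,0,0,0,-1],[-1,0,0,0,-1],[-1,0,0,0,-1],[-1,0,0,0,-1],[-1,0,0,0,-1],[-1,0,0,0,-1],[-1,0,0,0,-1],[-1,0,0,0,-1],[-1,0,0,0,-1],[-1,0,0,0,-1],[-1,0,0,0,-0.6],[-1,0,0,0,0]]}'
cat >> h.py <<'E'
C=np.array([.5028,-.2992])
def rep():
    s=status.get_state(); M=rot(s["orientation"]); p=s["tcp_pos"]
    print("t",s["clock"],"tcp",p.round(4),"xang",round(np.degrees(np.arctan2(M[1,0],M[0,0])),2),"zax",M[:,2].round(3),"j",s["joint_pos"].round(2),"F",s["wrist_force"].round(1),"gap",s["finger_gap"],"tip z",round(p[2]-env.tip_reach,4))
    d=M.T@(np.r_[C,.0]-p); print("C in tool mm",(d*1e3).round(1))
E
python3 -c "
from h import *
rep()"
```

```text
clock: 1.35
tcp_pos: [0.4707, -0.2835, 0.3035]
orientation: [-0.0, 0.988, 0.155, -0.0]
wrist_force: [-0.0, -0.2, -1.2]
finger_gap: -0.0
grip_force: 0.0
clock: 3.72
tcp_pos: [0.4698, -0.2844, 0.3035]
orientation: [-0.0, -0.12, 0.993, 0.0]
wrist_force: [0.4, -0.3, -0.0]
finger_gap: -0.0002
grip_force: 0.0
t 3.725 tcp [ 0.4698 -0.2844  0.3035] xang -166.2 zax [-0.001  0.001 -1.   ] j [-0.69  0.26 -0.02  1.29 -0.   -0.93] F [ 0.4 -0.3 -0. ] gap -0.0002128080656696235 tip z 0.2309
C in tool mm [-28.7 -22.4 303.4]
```

```bash
python3 -m handwheel '{"deltas":[[-1,0,0,1,0],[-1,0,0,1,0],[-1,0,0,1,0],[-1,0,0,0.5,0],[-1,0,0,0.35,0],[-1,0,0.05,0.3,0],[-1,0,0,0,0],[-1,0,0,0,0]]}'
python3 -c "
from h import *
rep()
c=optics.read_camera('scene'); save(c,'pics/s1.png',(340,150,470,250),6)"
```

```text
clock: 4.72
tcp_pos: [0.4699, -0.283, 0.1387]
orientation: [0.0, -0.121, 0.993, -0.001]
wrist_force: [0.2, -0.2, 0.7]
finger_gap: 0.0001
grip_force: 0.0
t 4.725 tcp [ 0.4699 -0.283   0.1387] xang -166.14 zax [ 0.001 -0.001 -1.   ] j [-0.69  0.37 -0.3   0.9  -0.   -0.93] F [ 0.2 -0.2  0.7] gap 5.6665482064019284e-05 tip z 0.0661
C in tool mm [-27.9 -23.5 138.7]
```

View pics/s1.png

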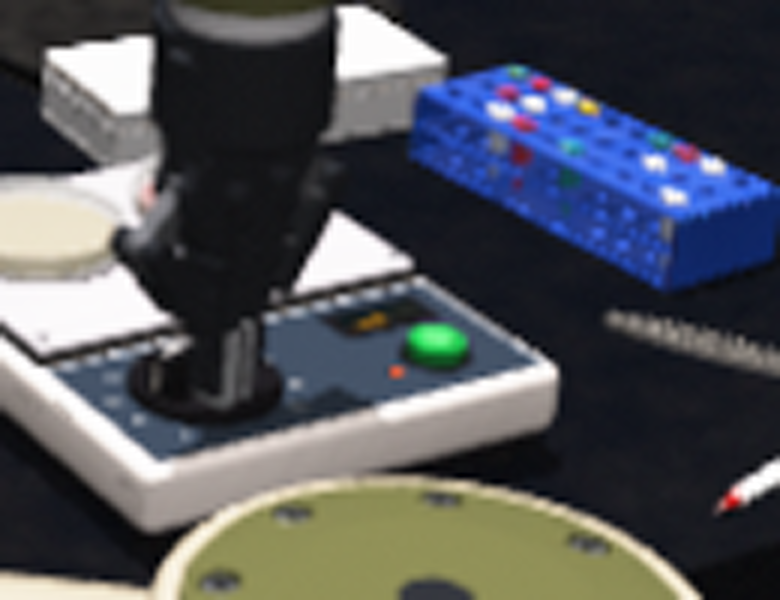

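The closed fingertips stand beside the wing's pointer end (crop ~ (235,390)), clear of the skirt. Next I close the gap and orbit the first 60°.

```bash
python3 -m handwheel '{"deltas":[[-1,-0.09,0,0.03,0],[-1,-0.09,0,0,0],[-1,0,0,0,0],[-1,-0.054,0.041,0,0.5],[-1,-0.054,0.041,0,0.5],[-1,-0.054,0.041,0,0.5],[-1,-0.054,0.041,0,0.5],[-1,-0.054,0.041,0,0.5],[-1,-0.054,0.041,0,0.5],[-1,0,0,0,0],[-1,0,0,0,0]]}'
python3 -c "
from h import *
rep()"
python3 -m handwheel '{"deltas":[[-1,-0.054,0.041,0,0.5],[-1,-0.054,0.041,0,0.5],[-1,-0.054,0.041,0,0.5],[-1,-0.054,0.041,0,0.5],[-1,-0.054,0.041,0,0.5],[-1,-0.054,0.041,0,0.5],[-1,0,0,0,0],[-1,0,0,0,0]]}'
python3 -c "
from h import *
rep()
c=optics.read_camera('scene'); save(c,'pics/s2.png',(340,150,470,250),6)"
```

```text
clock: 6.15
tcp_pos: [0.489, -0.2709, 0.1367]
orientation: [-0.0, 0.14, 0.99, -0.0]
wrist_force: [-0.2, 0.5, 0.4]
finger_gap: 0.0003
grip_force: 0.0
t 6.15 tcp [ 0.489  -0.2709  0.1367] xang 163.95 zax [-0. -0. -1.] j [-0.65  0.39 -0.27  0.91 -0.   -0.37] F [-0.2  0.5  0.4] gap 0.00026683439214636353 tip z 0.0641
C in tool mm [-21.1 -23.4 136.7]
clock: 7.15
tcp_pos: [0.5048, -0.2685, 0.1367]
orientation: [-0.0, 0.391, 0.92, -0.0]
wrist_force: [-0.3, -0.1, -1.3]
finger_gap: 0.0002
grip_force: 0.0
t 7.15 tcp [ 0.5048 -0.2685  0.1367] xang 133.97 zax [-0.  0. -1.] j [-0.63  0.41 -0.24  0.92 -0.    0.17] F [-0.3 -0.1 -1.3] gap 0.00020256582281688842 tip z 0.0641
C in tool mm [-20.7 -22.7 136.7]
```

View pics/s2.png

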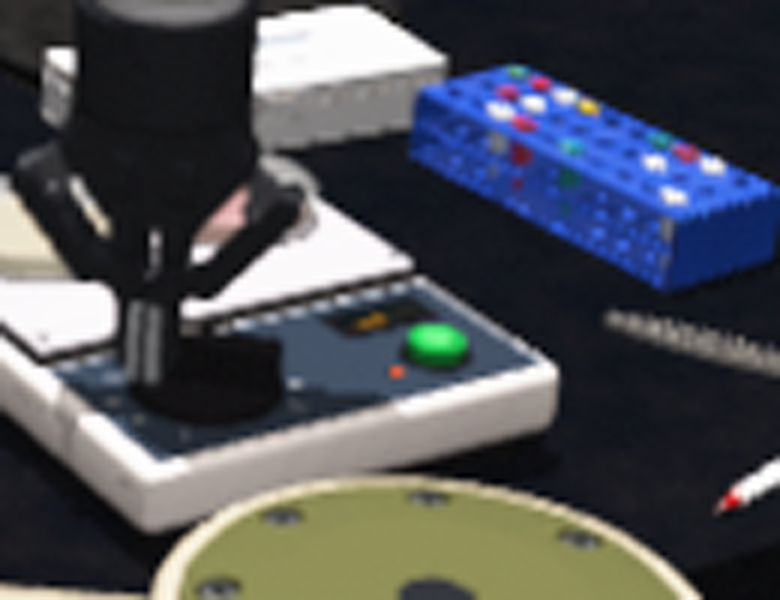

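The wing has followed, by about two clicks. I continue 57° more, which should take the wing to about 3.75 clicks so that it jumps into the fourth.

```bash
python3 -m handwheel '{"deltas":[[-1,-0.054,0.04,0,0.5],[-1,-0.054,0.04,0,0.5],[-1,-0.054,0.04,0,0.5],[-1,-0.054,0.04,0,0.5],[-1,-0.054,0.04,0,0.5],[-1,-0.054,0.04,0,0.5],[-1,-0.054,0.04,0,0.5],[-1,-0.054,0.04,0,0.5],[-1,-0.027,0.02,0,0.25],[-1,-0.027,0.02,0,0.25],[-1,-0.027,0.02,0,0.25],[-1,-0.027,0.02,0,0.25],[-1,-0.027,0.02,0,0.25],[-1,-0.027,0.02,0,0.25],[-1,-0.022,0.016,0,0.2],[-1,0,0,0,0],[-1,0,0,0,0]]}'
python3 -c "
from h import *
rep()"
```

```text
clock: 9.32
tcp_pos: [0.5286, -0.2857, 0.1367]
orientation: [-0.0, 0.783, 0.622, -0.0]
wrist_force: [0.3, 0.1, -0.2]
finger_gap: 0.0004
grip_force: 0.0
t 9.325 tcp [ 0.5286 -0.2857  0.1367] xang 76.9 zax [-0. -0. -1.] j [-0.63  0.46 -0.16  0.95 -0.    1.17] F [ 0.3  0.1 -0.2] gap 0.0004429521881494641 tip z 0.0641
C in tool mm [-19.  -22.1 136.7]
```

```bash
python3 -m handwheel '{"deltas":[[-1,0.4,0,0,0],[-1,0,0,-1,0],[-1,-0.93,-0.1,-0.2,0],[-1,-0.93,-0.1,0,0],[-1,-0.93,-0.1,0,0],[-1,-0.92,-0.1,0,0],[-1,0,0,0,0],[-1,0,0,0,0]]}'
python3 -c "
from h import *
rep()
c=optics.read_camera('top'); save(c,'pics/t3.png',(338,125,438,243),5)
C=C
print('pred pointer px in crop', [( (proj(c,[*(C+.032*np.array([np.cos(a),np.sin(a)])),.079])-[338,125]+.5)*5).round() for a in np.radians([103.7,13.7,-16.3,-46.3])], ((proj(c,[*C,.079])-[338,125]+.5)*5).round())"
```

```text
clock: 10.32
tcp_pos: [0.4832, -0.41, 0.1845]
orientation: [-0.0, 0.783, 0.622, 0.0]
wrist_force: [-0.1, 0.4, -0.2]
finger_gap: -0.0003
grip_force: 0.0
t 10.325 tcp [ 0.4832 -0.41    0.1845] xang 76.89 zax [-0.     0.001 -1.   ] j [-0.83  0.48  0.    1.09  0.    0.97] F [-0.1  0.4 -0.2] gap -0.0002655111460531997 tip z 0.1119
C in tool mm [112.2  -5.9 184.6]
pred pointer px in crop [array([ 89., 464.]), array([135., 386.]), array([169., 386.]), array([198., 403.])] [152. 448.]
```

View pics/t3.png

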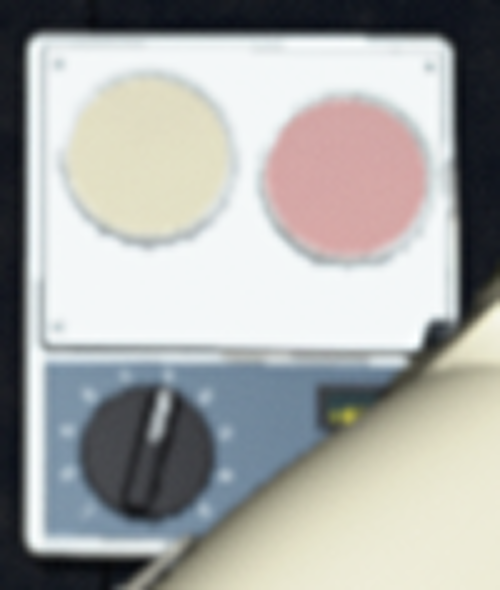

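The pointer end is at crop (169,388), which matches the prediction for setting 5, exactly four clicks on. The dishes are unmoved. Now the key.

```bash
python3 -m handwheel '{"deltas":[[-1,0,0,0.5,0],[-1,0,0,0.5,0],[-1,0,0,0.25,0],[-1,0,0,0,0],[-1,0,0,0,0]]}'
python3 -m handwheel '{"deltas":[[-1,0,0,0.05,0],[-1,0,0,0.05,0],[-1,0,0,0.03,0],[-1,0,0,0.03,0],[-1,0,0,0,0],[-1,0,0,0,0]]}'
python3 -c "
from h import *
rep()"
```

```text
clock: 11.0
tcp_pos: [0.4835, -0.411, 0.1355]
orientation: [0.001, 0.783, 0.622, 0.0]
wrist_force: [-0.4, 0.1, -0.3]
finger_gap: -0.0001
grip_force: 0.0
clock: 11.75
tcp_pos: [0.4833, -0.4114, 0.1287]
orientation: [0.001, 0.783, 0.622, 0.0]
wrist_force: [0.5, -0.6, 3.7]
finger_gap: 0.0001
grip_force: 1.7
t 11.75 tcp [ 0.4833 -0.4114  0.1287] xang 76.86 zax [ 0.001 -0.001 -1.   ] j [-0.83  0.52 -0.07  0.97 -0.    0.97] F [ 0.5 -0.6  3.7] gap 0.00010023190894104517 tip z 0.0561
C in tool mm [113.8  -6.6 128.6]
```

```bash
python3 -m handwheel '{"deltas":[[-1,0,0,0.03,0],[-1,0,0,0.02,0],[-1,0,0,0,0],[-1,0,0,0,0]]}'
python3 -m handwheel '{"deltas":[[-1,0,0,0.02,0],[-1,0,0,0,0],[-1,0,0,0,0]]}'
```

```text
clock: 12.25
tcp_pos: [0.4833, -0.4113, 0.1267]
orientation: [0.001, 0.783, 0.622, -0.0]
wrist_force: [0.1, 0.5, 5.1]
finger_gap: -0.0
grip_force: 2.6
clock: 12.62
tcp_pos: [0.4833, -0.4113, 0.1266]
orientation: [0.001, 0.783, 0.622, -0.0]
wrist_force: [-0.3, 0.4, 9.1]
finger_gap: 0.0001
grip_force: 4.6
```

The key has bottomed: 9 N with no further travel, tip at 54 mm. I'll retract, then check that nothing else moved.

```bash
python3 -m handwheel '{"deltas":[[-1,0,0,-0.1,0],[-1,0,0,-0.3,0],[-1,0,0,-1,0],[-1,0,0,-1,0],[-1,0,0,-1,0],[-1,-1,0,0,0],[-1,-1,0,0,0],[-1,-1,0,0,0],[-1,-1,0,0,0],[-1,-1,0,0,0],[-1,0,0,0,0],[-1,0,0,0,0]]}'
python3 -c "
from h import *
import pickle
rep()
c=optics.read_camera('top'); save(c,'pics/t4.png',(200,125,440,275),3)
a=pickle.load(open('top0.pkl','rb'))['frame'].astype(int)
d=np.abs(c['frame'].astype(int)-a).max(2); print('dish diff',d[135:182,346:430].mean(),'box diff',d[238:268,208:242].mean())"
```

```text
clock: 14.12
tcp_pos: [0.4373, -0.6051, 0.2607]
orientation: [-0.001, 0.783, 0.622, 0.0]
wrist_force: [-0.7, 0.5, -0.5]
finger_gap: 0.0002
grip_force: 0.0
t 14.125 tcp [ 0.4373 -0.6051  0.2607] xang 76.86 zax [-0.001  0.002 -1.   ] j [-1.05  0.69  0.54  1.43  0.    0.75] F [-0.7  0.5 -0.5] gap 0.00018169446119950977 tip z 0.1881
C in tool mm [312.2  -5.4 261.4]
dish diff 12.461752786220872 box diff 7.383333333333334
```

View pics/t4.png

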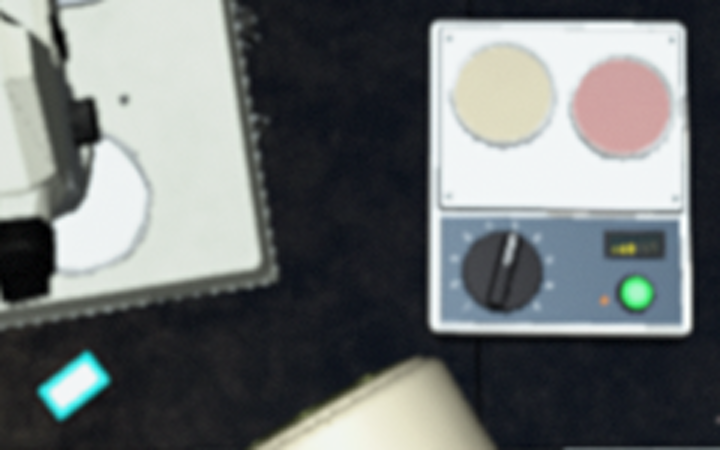

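The dial pointer (crop (512,240)) is at setting 5, the key (637,293) is up, and the dishes and box are in place. The arm is clear.

```bash
python3 -c "
from workcell import hand_in
print(hand_in())"
```

```text
the job is handed in; nothing more can be done
None
```

The dial was pushed clockwise from setting 1 to setting 5, the green key was pressed fully down there and released, the dishes and box look unmoved in the final picture, and the job is handed in (the hand-in returned no verdict).

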